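# Check turn of the large coil winder

### The arm

A 6-joint arm with a two-finger parallel gripper is mounted at the origin on a cart in front of the work surface, level with it; the furniture and walls round the work are solid. World frame = base frame: x ahead of the robot, y to its left, z up, the work surface at z = 0. Lengths are in m, angles in rad, forces in N, time in s.
With the tool pointing down it reaches from about 0.4 to 0.825 m from the base axis. Payload 7 kg.
Tool frame: the origin (TCP) lies at the very end of the fingers, on their centre line; the grasp point (between the pads) lies 19 mm behind it; z points along the fingers, y is the line along which they close (so a half turn about z gives the same grasp; the last joint's range is limited). The gripper opens to 88 mm and grips with 3 to 60 N. Pads are 19 mm wide; open, the fingers measure 130 mm over their backs; the gripper's body (78 mm by 193 mm) begins 47 mm behind the grasp point.
Start: joints at [1.476, 0.359, 0.012, 0, -1.224, -0.288], TCP at [0.252, 0.626, 0.227] pointing down, gripper open.
Joint ranges: [-3.07, 3.07], [-1.43, 2.12], [-1.02, 1.25], [-3.03, 1.67], [-3.05, -0], [-3.03, 3.03]. Speed limits (rad/s): [2.39, 2.39, 3.01, 3.14, 3.14, 3.14].

### API

Orientations are given as [roll, pitch, yaw] about the fixed x, y, z axes, in that order (R = Rz(yaw) Ry(pitch) Rx(roll)).
In Python, from station import arm gives the robot as it stands. The module is installed in compiled form; this text tells all that it offers.
- The arm moves only by the shell command python3 -m crank 'ROWS' [FORCE]. ROWS is JSON, a list of rows, each an object of numbers: "dx", "dy", "dz": the shift along the world's x, y, z in m; "twist": the turn about the world's z in degrees; "grip": the opening, from -1 (shut) to 1 (fully open). A call has exactly 5 rows; each row is the pose to reach, as a shift and turn from the pose commanded when the call began; what a row does not reach only later rows make up. A row lasts 1/12 s, in which the tool goes at most 41.7 mm and 7.16 degrees, less where a joint would pass 70% of its speed; a pose out of reach is approached as far as the arm can. A call with a gripper value outside its range is refused whole. The fingers move at their own pace and stop on an object; FORCE is the grip in N (left out, the last holds). Time passes only in rows, so rows that repeat a pose let the fingers close, or fill a call up. It gives the time, the measured TCP pose, the force, the opening and the grip force at its end, in the units of the state.
- arm.get_state(): the state, without advancing time (a new reading comes with each control period).
- arm.grab_frame(name): name is "scene" or "top" or "wrist"; returns the picture (400x640x3 uint8, red, green, blue); there is no depth.
- arm.get_calibration(name): a dict with "fx", "fy", "cx", "cy" (pixels), "cam_to_world" (4x4, takes a point from camera to world coordinates); the wrist camera has in their place "tool_from_camera" (4x4, takes a point from camera to tool coordinates, whose origin is the TCP and whose axes are the flange's). Camera axes: x right, y down, z forward; pixel columns grow to the right and rows downward; lengths in m; the calibration is good to about 2 mm. The wrist camera is an equidistant fisheye: a pixel r from the principal point sees the ray r / f radians off the axis. A picture is of the moment at which its call begins: read the wrist's pose just before it. get_calibration takes no time and is no camera call.
- arm.job_done(): hands the job in; it is judged then, once.
The state is a dict: "t": time; "q": joint angles; "qd": joint speeds; "joint_efforts": joint torques, N m; "eef_pos": TCP position; "ee_rot": TCP orientation; "force": force on the tool from outside, world axes, zero at the start; "moment": the same for the moment, N m; "width": finger opening in m; "gripper_force": force on a finger pad.
Only numpy, scipy, OpenCV 4.12 (cv2) and the standard library are available. Lean on these libraries where they do the work, as an engineer would, in place of code of your own. Each camera call takes 0.05 s, during which the arm holds its last target. There are 200 camera calls.

### The job

Two hand-cranked coil winders are screwed to the workbench. Before the next coil is wound, give the larger one a check turn: turn its wheel once right round clockwise (seen from above), so that its crank knob comes back to the index post where it began, and let go. Leave the smaller winder as it is.

Things in the scene. Friction and masses are not known exactly. Their poses are not given: they have to be found in the camera images.
- large_winder_axis (a point): Larger winder: fixed round grey plinth, flat aluminium wheel 150 mm across lying on an upright spindle, black bobbin on the hub rising 12 mm at most. Point: on the spindle axis at the wheel's top face, 35 mm above the bench. Its x axis is level, towards the index post: a steel pin (8 mm thick, top 38 mm above the bench) on a tab of the plinth, 89 mm from the axis, just outside the rim.
- large_winder_knob_grip (a point): Point on the centre line of the larger winder's crank knob, 20 mm below its top, to grip at. The knob is an upright black cylinder, 21 mm in diameter, from 39 to 89 mm above the bench (this point: 69 mm). It stands on the wheel 58 mm from the spindle axis, goes round with it and spins freely on its own pin. It begins beside the index post (within 6 degrees).
- large_winder_wheel (a joint): Angle of the larger wheel in rad, growing clockwise seen from above and counting whole turns: 0 with the knob at the index post, 6.283 when there again after one full clockwise turn. Starts within 0.1 of 0. No stops, no spring; light friction (about 1 N at the knob); stays where it is left.
- small_winder_knob_grip (a point): Knob of the smaller winder (leave alone), alike in build and material: wheel 96 mm across, knob 17 mm in diameter, 34 mm from its axis, reaching 79 mm above the bench; point on the knob's centre line 20 mm below its top. It may stand at any angle. Either winder may be on the left; they stand 0.2 to 0.36 m apart.

How it is judged:
By the outcome, as a careful person would: the job done as asked, in the order asked, and still so for the second after the job is handed in, with the robot touching nothing.
It also fails if it takes over 48 s, if anything falls off the work surface, if the arm or the gripper's body presses on something with over 40 N, if the wrist force passes 120 N, or if a joint passes its speed limit or range.

## Working session

There is one attempt and no reset: what is moved stays moved. The work goes in short steps, Python scripts to look and compute and a shell command to move; the robot and the scene stay as the last step left them, time stands still between calls to the robot, and variables do not carry over. Pictures are saved under pics/ and viewed, at most 10 in all, crops included, and the job is handed in when it is done.

```bash
mkdir -p pics
python3 - <<'E'
from station import arm
import cv2, numpy as np
np.set_printoptions(precision=4,suppress=True)
for n in ("scene","top"):
    cv2.imwrite(f"pics/{n}0.png",arm.grab_frame(n)[:,:,::-1]); print(n,arm.get_calibration(n))
s=arm.get_state(); print(s["t"],s["eef_pos"],s["ee_rot"],s["width"])
E
```

```text
scene {'fx': 509.7304002277188, 'fy': 509.7304002277188, 'cx': 325.8282577592722, 'cy': 203.8231413716805, 'cam_to_world': array([[-0.8147, -0.4534,  0.3614,  0.2102],
       [-0.5795,  0.6161, -0.5334,  0.3405],
       [ 0.0192, -0.6441, -0.7647,  0.7377],
       [ 0.    ,  0.    ,  0.    ,  1.    ]])}
top {'fx': 494.48850641761476, 'fy': 494.48850641761476, 'cx': 326.37415414387954, 'cy': 200.8005710894979, 'cam_to_world': array([[-0.124 , -0.9641,  0.2348,  0.288 ],
       [-0.9923,  0.1203, -0.0301, -0.1118],
       [ 0.0008, -0.2367, -0.9716,  1.004 ],
       [ 0.    ,  0.    ,  0.    ,  1.    ]])}
0.1 [0.252  0.6257 0.2257] [ 3.1401 -0.0001 -0.3829] 0.08760994210207669
```

View pics/top0.png

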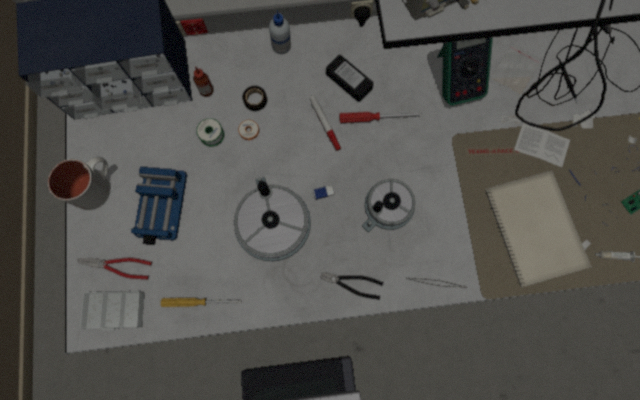

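View pics/scene0.png

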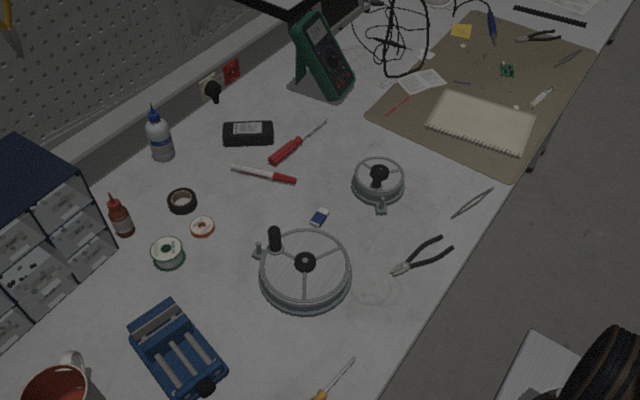

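The large winder is at top-view hub (271,219) with its knob at (264,187), and the small one is at (391,201). In the scene view the large knob is at (274,238), with the index post to its left at (258,250). I'll enlarge both views.

Run:
```python
import cv2, numpy as np
t=cv2.imread("pics/top0.png")[165:265,225:325]; s=cv2.imread("pics/scene0.png")[220:320,250:360]
a=cv2.resize(t,(400,400),interpolation=cv2.INTER_CUBIC); b=cv2.resize(s,(396,360),interpolation=cv2.INTER_CUBIC)
b=cv2.copyMakeBorder(b,0,40,0,0,cv2.BORDER_CONSTANT)
o=np.clip(np.hstack([a,b])*2.0,0,255).astype('uint8'); cv2.imwrite("pics/crop0.png",o)
```

```text
(no output)
```

View pics/crop0.png

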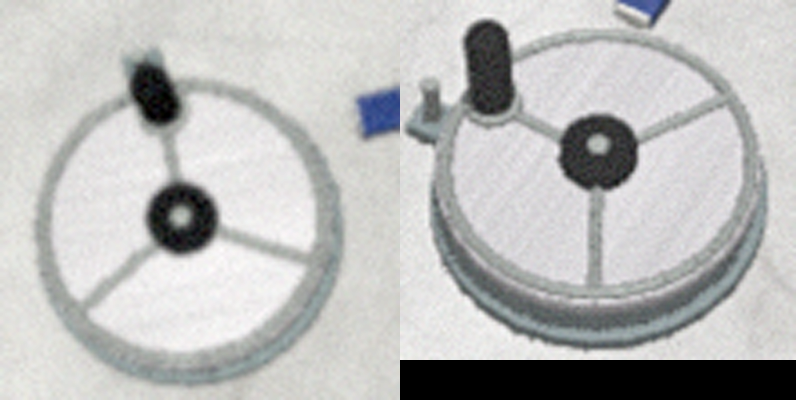

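The crop shows these points:

| Point | Top view (px) | Scene view (px) |
|---|---|---|
| Hub pin top | (270.5,219) | (305,260) |
| Knob top | (262.2,185.5) | (274.2,228.3) |
| Index post top | hidden | (258,243) |

```bash
cat > h.py <<'E'
from station import arm
import numpy as np
np.set_printoptions(precision=4,suppress=True)
def onz(n,u,v,z):
    c=arm.get_calibration(n); T=c["cam_to_world"]
    d=T[:3,:3]@[(u-c["cx"])/c["fx"],(v-c["cy"])/c["fy"],1]; o=T[:3,3]
    return o+d*(z-o[2])/d[2]
E
python3 - <<'E'
from h import *
P=lambda *a:print(a,onz(*a))
P("top",271.4,220.6,.035);P("scene",305.5,264.5,.035)
P("top",270.5,219,.047);P("scene",305,260,.047)
P("top",262.2,185.5,.089);P("scene",274.2,228.3,.089)
P("top",265,192,.039);P("scene",275,248.5,.039)
P("scene",258.3,243.3,.038);P("top",260,179,.038)
P("top",378,207,.079);P("top",391,201,.04)
E
```

```text
('top', 271.4, 220.6, 0.035) [ 0.4953 -0.0278  0.035 ]
('scene', 305.5, 264.5, 0.035) [ 0.4939 -0.0241  0.035 ]
('top', 270.5, 219, 0.047) [ 0.4962 -0.0274  0.047 ]
('scene', 305, 260, 0.047) [ 0.4949 -0.0244  0.047 ]
('top', 262.2, 185.5, 0.089) [ 0.5543 -0.0217  0.089 ]
('scene', 274.2, 228.3, 0.089) [ 0.5536 -0.0216  0.089 ]
('top', 265, 192, 0.039) [ 0.5546 -0.0211  0.039 ]
('scene', 275, 248.5, 0.039) [ 0.5523 -0.0174  0.039 ]
('scene', 258.3, 243.3, 0.038) [ 0.5821 -0.0097  0.038 ]
('top', 260, 179, 0.038) [ 0.5833 -0.0135  0.038 ]
('top', 378, 207, 0.079) [ 0.4871 -0.2372  0.079 ]
('top', 391, 201, 0.04) [ 0.5044 -0.2702  0.04  ]
```

Axis is about (0.495,-0.026) and the knob about (0.554,-0.021), 59 mm apart, which agrees with the 58 mm given. The post bears about 9° and the knob about 4.5°. I'll move to hover above the knob.

```bash
python3 -m crank '[{"dx":0.017,"dy":-0.0365,"twist":4},{"dx":0.034,"dy":-0.073,"twist":8},{"dx":0.051,"dy":-0.1095,"twist":12},{"dx":0.068,"dy":-0.146,"twist":17},{"dx":0.085,"dy":-0.1825,"twist":22}]' && python3 -m crank '[{"dx":0.017,"dy":-0.0365},{"dx":0.034,"dy":-0.073},{"dx":0.051,"dy":-0.1095},{"dx":0.068,"dy":-0.146},{"dx":0.085,"dy":-0.1825}]' && python3 -m crank '[{"dx":0.017,"dy":-0.0365},{"dx":0.034,"dy":-0.073},{"dx":0.051,"dy":-0.1095},{"dx":0.068,"dy":-0.146},{"dx":0.085,"dy":-0.1825}]'
```

```text
invalid input at $[0]: expected keys dx, dy, dz, twist, grip
```

```bash
python3 -m crank '[{"dx":0.017,"dy":-0.0365,"dz":0,"twist":4,"grip":1},{"dx":0.034,"dy":-0.073,"dz":0,"twist":8,"grip":1},{"dx":0.051,"dy":-0.1095,"dz":0,"twist":12,"grip":1},{"dx":0.068,"dy":-0.146,"dz":0,"twist":17,"grip":1},{"dx":0.085,"dy":-0.1825,"dz":0,"twist":22,"grip":1}]' && python3 -m crank '[{"dx":0.017,"dy":-0.0365,"dz":0,"twist":0,"grip":1},{"dx":0.034,"dy":-0.073,"dz":0,"twist":0,"grip":1},{"dx":0.051,"dy":-0.1095,"dz":0,"twist":0,"grip":1},{"dx":0.068,"dy":-0.146,"dz":0,"twist":0,"grip":1},{"dx":0.085,"dy":-0.1825,"dz":0,"twist":0,"grip":1}]' && python3 -m crank '[{"dx":0.017,"dy":-0.0365,"dz":0,"twist":0,"grip":1},{"dx":0.034,"dy":-0.073,"dz":0,"twist":0,"grip":1},{"dx":0.051,"dy":-0.1095,"dz":0,"twist":0,"grip":1},{"dx":0.068,"dy":-0.146,"dz":0,"twist":0,"grip":1},{"dx":0.085,"dy":-0.1825,"dz":0,"twist":0,"grip":1}]'
```

```text
t: 0.52
eef_pos: [0.3374, 0.4416, 0.2261]
ee_rot: [3.141, 0.0, 0.006]
force: [2.0, 0.8, 0.5]
width: 0.0875
gripper_force: 0.0
t: 0.93
eef_pos: [0.4223, 0.2591, 0.2265]
ee_rot: [-3.141, 0.0, 0.002]
force: [1.5, 0.9, 1.7]
width: 0.0877
gripper_force: 0.0
t: 1.35
eef_pos: [0.5073, 0.0767, 0.2266]
ee_rot: [-3.141, 0.0, 0.001]
force: [0.2, 0.8, -0.6]
width: 0.0878
gripper_force: 0.0
```

```bash
python3 -m crank '[{"dx":0.014,"dy":-0.03,"dz":-0.01,"twist":0,"grip":1},{"dx":0.03,"dy":-0.06,"dz":-0.025,"twist":0,"grip":1},{"dx":0.042,"dy":-0.085,"dz":-0.045,"twist":0,"grip":1},{"dx":0.046,"dy":-0.098,"dz":-0.065,"twist":0,"grip":1},{"dx":0.046,"dy":-0.098,"dz":-0.085,"twist":0,"grip":1}]'
python3 - <<'E'
from h import *
import cv2
s=arm.get_state(); print(s["eef_pos"],s["ee_rot"]); im=arm.grab_frame("wrist")[:,:,::-1]; print(arm.get_calibration("wrist"))
cv2.imwrite("pics/w1.png",np.clip(im*1.8,0,255).astype("uint8"))
E
```

```text
t: 1.77
eef_pos: [0.5535, -0.0221, 0.1401]
ee_rot: [3.141, 0.001, -0.002]
force: [0.5, 0.9, 0.2]
width: 0.0876
gripper_force: 0.0
[ 0.5535 -0.0221  0.1401] [ 3.1411  0.0008 -0.0018]
{'fx': 309.70691628693146, 'fy': 309.70691628693146, 'cx': 319.5839599743082, 'cy': 198.06074544521303, 'tool_from_camera': array([[ 0.0016, -0.9618, -0.2737,  0.0742],
       [ 1.    ,  0.0016,  0.0003,  0.0005],
       [ 0.0002, -0.2737,  0.9618, -0.1585],
       [ 0.    ,  0.    ,  0.    ,  1.    ]])}
```

View pics/w1.png

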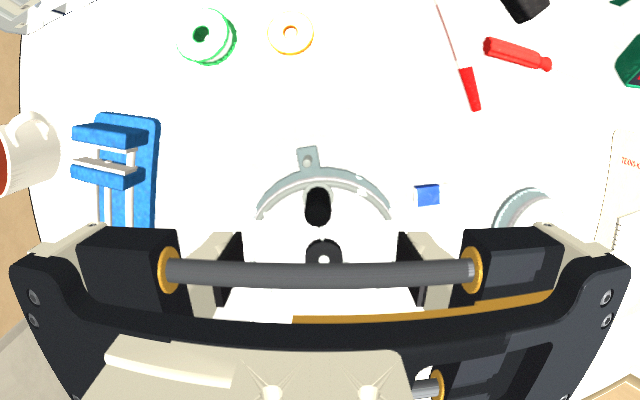

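In the wrist view the knob spans (319,190) to (318,225), the index post is at (306,158) and the hub pin at (323,260). I'll view an enlarged crop and project the predictions.

```bash
cat >> h.py <<'E'
from scipy.spatial.transform import Rotation as Ro
def wproj(p,pos,rot):
    c=arm.get_calibration("wrist"); T=np.eye(4); T[:3,:3]=Ro.from_euler("xyz",rot).as_matrix(); T[:3,3]=pos
    M=np.linalg.inv(T@c["tool_from_camera"]); x=M[:3,:3]@np.array(p)+M[:3,3]
    r=np.hypot(x[0],x[1]); k=np.arctan2(r,x[2])/r
    return np.array([c["cx"]+c["fx"]*k*x[0],c["cy"]+c["fy"]*k*x[1]])
E
python3 - <<'E'
from h import *
import cv2
pos,rot=[.5535,-.0221,.1401],[3.1411,.0008,-.0018]
for n,p in dict(ktop=[.554,-.0212,.089],kbase=[.554,-.0212,.039],hub=[.4955,-.0258,.047],post=[.5825,-.0115,.038],ax=[.4955,-.0258,.035]).items(): print(n,wproj(p,pos,rot))
im=cv2.imread("pics/w1.png")[140:280,240:400]
cv2.imwrite("pics/w1c.png",cv2.resize((im*.6).astype("uint8"),None,fx=4,fy=4,interpolation=cv2.INTER_CUBIC))
E
```

```text
ktop [317.4969 216.9492]
kbase [317.8481 197.8537]
hub [322.9882 262.0039]
post [306.4282 165.3922]
ax [322.8568 256.1345]
```

View pics/w1c.png

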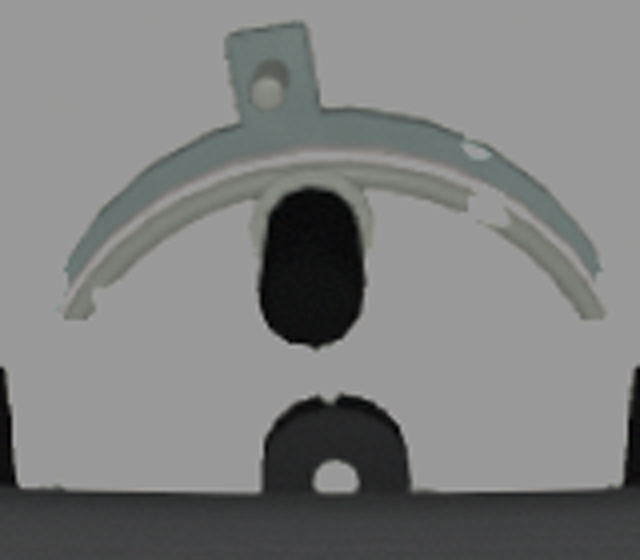

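The wrist view agrees with the estimates, apart from a common shift of about 1.5 mm in +x. I'll descend and close gently.

```bash
python3 -m crank '[{"dx":0.001,"dy":0.001,"dz":-0.02,"twist":0,"grip":1},{"dx":0.001,"dy":0.001,"dz":-0.04,"twist":0,"grip":1},{"dx":0.001,"dy":0.001,"dz":-0.06,"twist":0,"grip":1},{"dx":0.001,"dy":0.001,"dz":-0.08,"twist":0,"grip":1},{"dx":0.001,"dy":0.001,"dz":-0.09,"twist":0,"grip":0.2}]' 15 && python3 -m crank '[{"dx":0,"dy":0,"dz":0,"twist":0,"grip":-0.4},{"dx":0,"dy":0,"dz":0,"twist":0,"grip":-0.7},{"dx":0,"dy":0,"dz":0,"twist":0,"grip":-1},{"dx":0,"dy":0,"dz":0,"twist":0,"grip":-1},{"dx":0,"dy":0,"dz":0,"twist":0,"grip":-1}]' && python3 -m crank '[{"dx":0,"dy":0,"dz":0,"twist":0,"grip":-1},{"dx":0,"dy":0,"dz":0,"twist":0,"grip":-1},{"dx":0,"dy":0,"dz":0,"twist":0,"grip":-1},{"dx":0,"dy":0,"dz":0,"twist":0,"grip":-1},{"dx":0,"dy":0,"dz":0,"twist":0,"grip":-1}]'
```

```text
t: 2.23
eef_pos: [0.5529, -0.0183, 0.0498]
ee_rot: [3.141, 0.003, 0.001]
force: [-0.7, -0.7, 0.7]
width: 0.0851
gripper_force: 0.0
t: 2.65
eef_pos: [0.5549, -0.0181, 0.0528]
ee_rot: [-3.141, -0.002, 0.001]
force: [-0.5, -0.2, 0.7]
width: 0.0529
gripper_force: 0.0
t: 3.07
eef_pos: [0.5541, -0.0185, 0.0516]
ee_rot: [3.141, -0.0, 0.001]
force: [0.1, 1.3, 1.4]
width: 0.0204
gripper_force: 15.1
```

Gripped, width 20.4 mm and the knob now at about 7.6°. I'll work out the circle shifts: 12 calls of 5 rows, 5.97° per row.

Run:
```python
import numpy as np
r=58;a=np.radians(7.6-358.2*np.arange(61)/60);P=np.round(r*np.c_[np.cos(a),np.sin(a)],1)
for k in range(12): print(k,[tuple(float(x) for x in np.round(P[5*k+i]-P[5*k],1)) for i in range(1,6)])
```

```text
0 [(0.5, -6.1), (0.3, -12.1), (-0.4, -18.1), (-1.8, -24.0), (-3.8, -29.7)]
1 [(-2.6, -5.4), (-5.7, -10.6), (-9.4, -15.4), (-13.5, -19.8), (-18.1, -23.8)]
2 [(-4.9, -3.4), (-10.2, -6.3), (-15.8, -8.7), (-21.5, -10.5), (-27.5, -11.6)]
3 [(-6.0, -0.6), (-12.0, -0.5), (-18.0, 0.3), (-23.9, 1.6), (-29.6, 3.5)]
4 [(-5.5, 2.6), (-10.7, 5.7), (-15.6, 9.3), (-20.0, 13.4), (-24.0, 17.9)]
5 [(-3.5, 4.9), (-6.4, 10.2), (-8.8, 15.7), (-10.7, 21.5), (-11.9, 27.4)]
6 [(-0.5, 6.0), (-0.5, 12.1), (0.2, 18.1), (1.5, 24.0), (3.4, 29.7)]
7 [(2.5, 5.5), (5.5, 10.7), (9.1, 15.6), (13.2, 20.1), (17.7, 24.1)]
8 [(4.9, 3.5), (10.1, 6.5), (15.6, 9.0), (21.4, 10.8), (27.3, 12.1)]
9 [(6.0, 0.6), (12.0, 0.6), (18.0, 0.0), (23.9, -1.3), (29.7, -3.1)]
10 [(5.5, -2.5), (10.8, -5.5), (15.7, -9.0), (20.2, -13.0), (24.2, -17.5)]
11 [(3.6, -4.9), (6.6, -10.1), (9.1, -15.6), (11.0, -21.3), (12.3, -27.2)]
```

```bash
python3 -m crank '[{"dx":0.0005,"dy":-0.0061,"dz":0,"twist":0,"grip":-1},{"dx":0.0003,"dy":-0.0121,"dz":0,"twist":0,"grip":-1},{"dx":-0.0004,"dy":-0.0181,"dz":0,"twist":0,"grip":-1},{"dx":-0.0018,"dy":-0.024,"dz":0,"twist":0,"grip":-1},{"dx":-0.0038,"dy":-0.0297,"dz":0,"twist":0,"grip":-1}]'
```

```text
t: 3.48
eef_pos: [0.55, -0.0489, 0.0516]
ee_rot: [-3.142, 0.0, 0.001]
force: [-3.5, 2.3, 5.2]
width: 0.0202
gripper_force: 15.0
```

```bash
python3 -m crank '[{"dx":-0.0026,"dy":-0.0054,"dz":0,"twist":0,"grip":-1},{"dx":-0.0057,"dy":-0.0106,"dz":0,"twist":0,"grip":-1},{"dx":-0.0094,"dy":-0.0154,"dz":0,"twist":0,"grip":-1},{"dx":-0.0135,"dy":-0.0198,"dz":0,"twist":0,"grip":-1},{"dx":-0.0181,"dy":-0.0238,"dz":0,"twist":0,"grip":-1}]'
```

```text
t: 3.9
eef_pos: [0.5318, -0.0721, 0.0516]
ee_rot: [-3.141, -0.0, 0.001]
force: [-3.4, 5.1, 4.9]
width: 0.0203
gripper_force: 15.0
```

```bash
python3 -m crank '[{"dx":-0.0049,"dy":-0.0034,"dz":0,"twist":0,"grip":-1},{"dx":-0.0102,"dy":-0.0063,"dz":0,"twist":0,"grip":-1},{"dx":-0.0158,"dy":-0.0087,"dz":0,"twist":0,"grip":-1},{"dx":-0.0215,"dy":-0.0105,"dz":0,"twist":0,"grip":-1},{"dx":-0.0275,"dy":-0.0116,"dz":0,"twist":0,"grip":-1}]'
```

```text
t: 4.32
eef_pos: [0.5052, -0.0833, 0.0517]
ee_rot: [-3.141, -0.002, 0.001]
force: [1.4, 5.7, 0.7]
width: 0.0203
gripper_force: 15.0
```

```bash
python3 -m crank '[{"dx":-0.006,"dy":-0.0006,"dz":0,"twist":0,"grip":-1},{"dx":-0.012,"dy":-0.0005,"dz":0,"twist":0,"grip":-1},{"dx":-0.018,"dy":0.0003,"dz":0,"twist":0,"grip":-1},{"dx":-0.0239,"dy":0.0016,"dz":0,"twist":0,"grip":-1},{"dx":-0.0296,"dy":0.0035,"dz":0,"twist":0,"grip":-1}]'
```

```text
t: 4.73
eef_pos: [0.4751, -0.0799, 0.0516]
ee_rot: [-3.141, -0.001, 0.001]
force: [3.4, 3.9, -1.4]
width: 0.02
gripper_force: 15.0
```

```bash
python3 -m crank '[{"dx":-0.0055,"dy":0.0026,"dz":0,"twist":0,"grip":-1},{"dx":-0.0107,"dy":0.0057,"dz":0,"twist":0,"grip":-1},{"dx":-0.0156,"dy":0.0093,"dz":0,"twist":0,"grip":-1},{"dx":-0.02,"dy":0.0134,"dz":0,"twist":0,"grip":-1},{"dx":-0.024,"dy":0.0179,"dz":0,"twist":0,"grip":-1}]'
```

```text
t: 5.15
eef_pos: [0.4509, -0.0618, 0.0517]
ee_rot: [3.141, -0.0, 0.001]
force: [3.3, 2.1, -1.9]
width: 0.0205
gripper_force: 15.0
```

```bash
python3 -m crank '[{"dx":-0.0035,"dy":0.0049,"dz":0,"twist":0,"grip":-1},{"dx":-0.0064,"dy":0.0102,"dz":0,"twist":0,"grip":-1},{"dx":-0.0088,"dy":0.0157,"dz":0,"twist":0,"grip":-1},{"dx":-0.0107,"dy":0.0215,"dz":0,"twist":0,"grip":-1},{"dx":-0.0119,"dy":0.0274,"dz":0,"twist":0,"grip":-1}]'
```

```text
t: 5.57
eef_pos: [0.4391, -0.0342, 0.0516]
ee_rot: [3.141, -0.0, 0.001]
force: [4.3, -1.5, -0.9]
width: 0.0204
gripper_force: 15.0
```

```bash
python3 -m crank '[{"dx":-0.0005,"dy":0.006,"dz":0,"twist":0,"grip":-1},{"dx":-0.0005,"dy":0.0121,"dz":0,"twist":0,"grip":-1},{"dx":0.0002,"dy":0.0181,"dz":0,"twist":0,"grip":-1},{"dx":0.0015,"dy":0.024,"dz":0,"twist":0,"grip":-1},{"dx":0.0034,"dy":0.0297,"dz":0,"twist":0,"grip":-1}]'
```

```text
t: 5.98
eef_pos: [0.4425, -0.0046, 0.0516]
ee_rot: [3.141, 0.001, 0.001]
force: [2.3, -2.6, 1.9]
width: 0.0205
gripper_force: 15.0
```

```bash
python3 -m crank '[{"dx":0.0025,"dy":0.0055,"dz":0,"twist":0,"grip":-1},{"dx":0.0055,"dy":0.0107,"dz":0,"twist":0,"grip":-1},{"dx":0.0091,"dy":0.0156,"dz":0,"twist":0,"grip":-1},{"dx":0.0132,"dy":0.0201,"dz":0,"twist":0,"grip":-1},{"dx":0.0177,"dy":0.0241,"dz":0,"twist":0,"grip":-1}]'
```

```text
t: 6.4
eef_pos: [0.4602, 0.0195, 0.0515]
ee_rot: [3.141, 0.001, 0.001]
force: [-0.9, -1.4, 5.0]
width: 0.0207
gripper_force: 15.0
```

```bash
python3 -m crank '[{"dx":0.0049,"dy":0.0035,"dz":0,"twist":0,"grip":-1},{"dx":0.0101,"dy":0.0065,"dz":0,"twist":0,"grip":-1},{"dx":0.0156,"dy":0.009,"dz":0,"twist":0,"grip":-1},{"dx":0.0214,"dy":0.0108,"dz":0,"twist":0,"grip":-1},{"dx":0.0273,"dy":0.0121,"dz":0,"twist":0,"grip":-1}]'
```

```text
t: 6.82
eef_pos: [0.4877, 0.0316, 0.0515]
ee_rot: [3.141, 0.001, 0.001]
force: [-0.4, -1.0, 5.7]
width: 0.02
gripper_force: 15.0
```

```bash
python3 -m crank '[{"dx":0.006,"dy":0.0006,"dz":0,"twist":0,"grip":-1},{"dx":0.012,"dy":0.0006,"dz":0,"twist":0,"grip":-1},{"dx":0.018,"dy":0,"dz":0,"twist":0,"grip":-1},{"dx":0.0239,"dy":-0.0013,"dz":0,"twist":0,"grip":-1},{"dx":0.0297,"dy":-0.0031,"dz":0,"twist":0,"grip":-1}]'
```

```text
t: 7.23
eef_pos: [0.5175, 0.0284, 0.0516]
ee_rot: [3.142, 0.001, 0.001]
force: [-0.4, -0.9, 6.0]
width: 0.0203
gripper_force: 15.0
```

```bash
python3 -m crank '[{"dx":0.0055,"dy":-0.0025,"dz":0,"twist":0,"grip":-1},{"dx":0.0108,"dy":-0.0055,"dz":0,"twist":0,"grip":-1},{"dx":0.0157,"dy":-0.009,"dz":0,"twist":0,"grip":-1},{"dx":0.0202,"dy":-0.013,"dz":0,"twist":0,"grip":-1},{"dx":0.0242,"dy":-0.0175,"dz":0,"twist":0,"grip":-1}]'
```

```text
t: 7.65
eef_pos: [0.5417, 0.0108, 0.0516]
ee_rot: [3.142, 0.001, 0.001]
force: [-1.0, 0.2, 7.3]
width: 0.0202
gripper_force: 15.0
```

```bash
python3 -m crank '[{"dx":0.0036,"dy":-0.0049,"dz":0,"twist":0,"grip":-1},{"dx":0.0066,"dy":-0.0101,"dz":0,"twist":0,"grip":-1},{"dx":0.0091,"dy":-0.0156,"dz":0,"twist":0,"grip":-1},{"dx":0.011,"dy":-0.0213,"dz":0,"twist":0,"grip":-1},{"dx":0.0123,"dy":-0.0272,"dz":0,"twist":0,"grip":-1}]'
python3 - <<'E'
from h import *
import cv2
s=arm.get_state(); print(s["eef_pos"],s["ee_rot"],s["qd"]); a=arm.grab_frame("wrist")[120:280,220:420,::-1]; b=arm.grab_frame("scene")[215:325,250:380,::-1]
a=cv2.resize(a,(500,400),interpolation=cv2.INTER_CUBIC); b=cv2.resize(np.clip(b*1.8,0,255).astype('uint8'),(290,245),interpolation=cv2.INTER_CUBIC)
o=np.zeros((400,790,3),'uint8');o[:,:500]=a;o[:245,500:]=b; cv2.imwrite("pics/end1.png",o)
E
```

```text
t: 8.07
eef_pos: [0.5539, -0.0164, 0.0515]
ee_rot: [-3.141, 0.001, 0.001]
force: [-1.7, 1.4, 7.4]
width: 0.0205
gripper_force: 15.0
[ 0.5539 -0.0164  0.0515] [-3.1414  0.0008  0.001 ] [-0.1381  0.0217  0.036  -0.0019 -0.0138  0.1373]
```

View pics/end1.png

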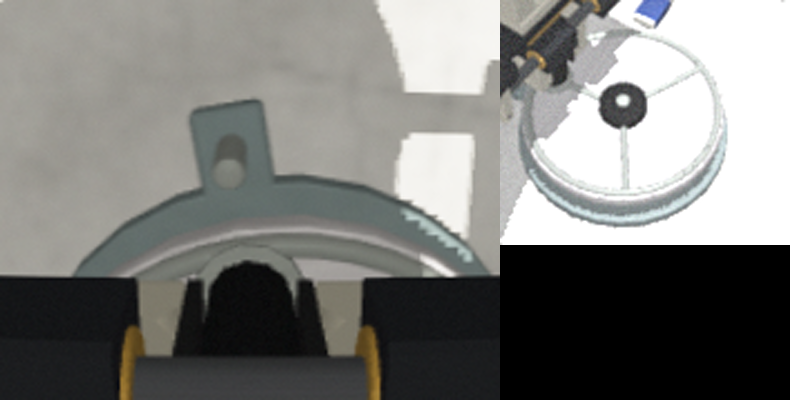

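The knob came round to the post, still in the fingers. In the wrist image the post top is at about (311.2,190) and the knob base centre is at u≈320.6. I'll compute the remaining angle.

Run:
```python
from h import *
from scipy.optimize import least_squares as L
s=arm.get_state();pos,rot=s["eef_pos"],s["ee_rot"];print(pos,s["force"])
p=L(lambda x:wproj([x[0],x[1],.038],pos,rot)-[311.2,190],[.583,-.0115]).x
print("post",p); k=np.array([.0,pos[1]])
for ay in (-.0258,-.0262,-.0266):
    print(ay,"post",np.degrees(np.arcsin((p[1]-ay)/.089)),"knob",np.degrees(np.arcsin((pos[1]-ay)/.058)))
for y in (-.019,-.018,-.017,-.016): print(y,wproj([.554,y,.042],pos,rot))
```

```text
[ 0.5539 -0.017   0.0516] [-0.3586 -0.1479  6.5808]
post [ 0.584  -0.0127]
-0.0258 post 8.465947773870205 knob 8.739904994623972
-0.0262 post 8.726382742595295 knob 9.139908397472054
-0.0266 post 8.986999543558499 knob 9.540361608165064
-0.019 [322.0108 240.9647]
-0.018 [320.3193 240.9623]
-0.017 [318.6278 240.9592]
-0.016 [316.9363 240.9552]
```

The knob is within about 0.5° of the post. I'll release and rise.

```bash
python3 -m crank '[{"dx":0,"dy":0,"dz":0,"twist":0,"grip":-0.3},{"dx":0,"dy":0,"dz":0,"twist":0,"grip":0},{"dx":0,"dy":0,"dz":0,"twist":0,"grip":0.3},{"dx":0,"dy":0,"dz":0,"twist":0,"grip":0.5},{"dx":0,"dy":0,"dz":0,"twist":0,"grip":0.5}]' && python3 -m crank '[{"dx":0,"dy":0,"dz":0,"twist":0,"grip":0.5},{"dx":0,"dy":0,"dz":0.01,"twist":0,"grip":0.5},{"dx":0,"dy":0,"dz":0.03,"twist":0,"grip":0.5},{"dx":0,"dy":0,"dz":0.05,"twist":0,"grip":0.5},{"dx":0,"dy":0,"dz":0.08,"twist":0,"grip":0.5}]' && python3 -m crank '[{"dx":0,"dy":0.02,"dz":0.03,"twist":0,"grip":0.5},{"dx":0,"dy":0.055,"dz":0.05,"twist":0,"grip":0.5},{"dx":0,"dy":0.09,"dz":0.05,"twist":0,"grip":0.5},{"dx":0,"dy":0.13,"dz":0.05,"twist":0,"grip":0.5},{"dx":0,"dy":0.17,"dz":0.05,"twist":0,"grip":0.5}]' && python3 -m crank '[{"dx":0,"dy":0.04,"dz":0,"twist":0,"grip":0.5},{"dx":0,"dy":0.08,"dz":0,"twist":0,"grip":0.5},{"dx":0,"dy":0.12,"dz":0,"twist":0,"grip":0.5},{"dx":0,"dy":0.16,"dz":0,"twist":0,"grip":0.5},{"dx":0,"dy":0.16,"dz":0,"twist":0,"grip":0.5}]'
python3 - <<'E'
from h import *
import cv2
t=arm.grab_frame("top")[165:265,225:325,::-1]; s=arm.grab_frame("scene")[220:320,250:360,::-1]
a=cv2.resize(t,(400,400),interpolation=cv2.INTER_CUBIC); b=cv2.resize(s,(396,360),interpolation=cv2.INTER_CUBIC)
b=cv2.copyMakeBorder(b,0,40,0,0,cv2.BORDER_CONSTANT)
cv2.imwrite("pics/end2.png",np.clip(np.hstack([a,b])*2.0,0,255).astype('uint8'))
E
```

```text
t: 8.58
eef_pos: [0.5536, -0.0164, 0.0512]
ee_rot: [3.142, 0.001, 0.001]
force: [-0.2, -0.4, 0.1]
width: 0.0482
gripper_force: 0.0
t: 9.0
eef_pos: [0.5525, -0.0168, 0.1314]
ee_rot: [3.141, 0.003, 0.001]
force: [0.7, 0.8, 0.0]
width: 0.0651
gripper_force: 0.0
t: 9.42
eef_pos: [0.5537, 0.1549, 0.1834]
ee_rot: [-3.14, -0.002, 0.0]
force: [0.8, -0.1, -1.4]
width: 0.0662
gripper_force: 0.0
t: 9.83
eef_pos: [0.5539, 0.3196, 0.182]
ee_rot: [-3.14, -0.001, 0.005]
force: [0.4, -0.1, 0.0]
width: 0.066
gripper_force: 0.0
```

View pics/end2.png

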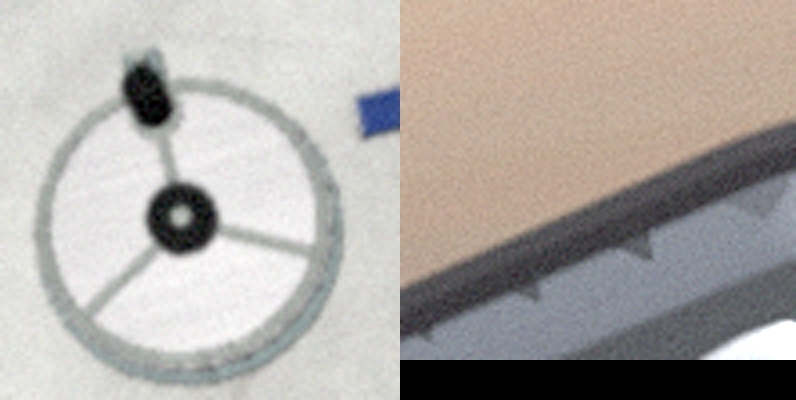

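The top view shows the knob at (262,188), in line with the hub (270,219) and the post tab (260,180). The wheel is at rest and the arm is clear of everything.

```bash
python3 -c "from station import arm; print(arm.job_done())"
```

```text
the job is handed in; nothing more can be done
None
```

I turned the larger winder's wheel once clockwise until its knob was back at the index post (within about 1° by my measurement), let go, and handed the job in at about 10 s; I did not touch the smaller winder.

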